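# Turn the shoe on the inspection turntable to the lamp

### The arm

A 6-joint arm with a two-finger parallel gripper is mounted at the origin on the work surface. World frame = base frame: x ahead of the robot, y to its left, z up, the work surface at z = 0. Lengths are in m, angles in degrees, forces in N, time in s.
With the tool pointing down it reaches from about 0.35 to 0.875 m from the base axis. Payload 4.2 kg.
Tool frame: the origin (TCP) lies at the very end of the fingers, on their centre line; the grasp point (between the pads) lies 19 mm behind it (r.grip_point_offset is the distance from the TCP to the grasp point, in m); z points along the fingers, y is the line along which they close (so a half turn about z gives the same grasp; the last joint's range is limited). The gripper opens to 87 mm and grips with 3 to 60 N. Pads are 19 mm wide; open, the fingers measure 117 mm over their backs; the gripper's body (75 mm by 190 mm) begins 51 mm behind the grasp point.
Start: joints at [80.42, 22.042, 0.453, 0, -68.411, -14.817], TCP at [0.258, 0.569, 0.223] pointing down, gripper open.
Joint ranges: [-179.83, 179.83], [-69.29, 118.12], [-61.27, 80.66], [-181.25, 117.63], [-171.15, -9.14], [-177.46, 177.46]. Speed limits (degrees/s): [159.86, 159.86, 180, 180, 180, 180].

### API

Orientations are given as a 3x3 rotation matrix whose columns are the frame's x, y, z axes.
In Python, from station import r, cams gives the robot as it stands. The module is installed in compiled form; this text tells all that it offers.
- The arm moves only by the shell command python3 -m handwheel 'ROWS'. ROWS is JSON, a list that holds one entry, the list of rows, each a list of 7 numbers: the turn, a rotation vector about the tool's x, y, z in units of 6 degrees (1.0 is 6 degrees), then the shift along the tool's x, y, z in m, then the finger opening in m, from 0 to 0.087. In form: [[[ax, ay, az, x, y, z, jaw], ...]]. A call has 1 to 12 rows; each row shifts and turns the commanded pose from where the row before left it, along the tool's axes as they then stand; what a row does not reach is not made up. A row lasts 1/10 s, in which the tool goes at most 50 mm and 8.59 degrees, less where a joint would pass 70% of its speed; a pose out of reach is approached as far as the arm can. A call with a gripper value outside its range is refused whole. The fingers move at their own pace and stop on an object; the grip force is fixed at half the most. Time passes only in rows, so rows that do not move let the fingers close. It gives the time, the measured TCP pose, the force, the opening and the grip force at its end, in the units of the state.
- r.sense(): the state, without advancing time (a new reading comes with each control period).
- cams.capture(name): name is "scene" or "top" or "wrist"; returns the picture (384x512x3 uint8, red, green, blue); there is no depth.
- cams.get_calibration(name): a dict with "camera_matrix" (3x3 intrinsics, pixels), "rvec" (rotation vector, rad) and "tvec" (3), from world to camera coordinates, as OpenCV has them; the wrist camera has in their place "T_tool_cam" (4x4, takes a point from camera to tool coordinates, whose origin is the TCP and whose axes are the flange's). Camera axes: x right, y down, z forward; pixel columns grow to the right and rows downward; lengths in m; the calibration is good to about 2 mm. A picture is of the moment at which its call begins: read the wrist's pose just before it. get_calibration takes no time and is no camera call.
- r.finish_job(): hands the job in; it is judged then, once.
The state is a dict: "time_s": time; "joints": joint angles; "joint_velocities": joint speeds; "effort": joint torques, N m; "tcp_pos": TCP position; "ee_rot": TCP orientation; "wrist_force": force on the tool from outside, world axes, zero at the start; "moment": the same for the moment, N m; "gripper_width": opening from 0.0 (shut) to 1.0 (fully open); "gripper_force": force on a finger pad.
Only numpy, scipy, OpenCV 4.12 (cv2) and the standard library are available. Lean on these libraries where they do the work, as an engineer would, in place of code of your own. Each camera call takes 0.05 s, during which the arm holds its last target. There are 200 camera calls.

### The job

With one finger, push on the turntable's spokes until the shoe standing on it points its toe straight at the inspection lamp, and let it come to rest. Then press the button on the switch box fully down and let it go. Do not touch or lift the shoe itself, which stays standing in the middle of the turntable, and leave everything else on the bench where it is.

Things in the scene. Friction and masses are not known exactly. Their poses are not given: they have to be found in the camera images.
- shoe: the small tan leather shoe with a white sole standing on the turntable: 150 mm long, 60 mm wide, 65 mm tall, 0.2 kg, loose, carried round by friction. Origin at the middle of the sole's underside, 36 mm above the bench; +x points to the toe, z up
- turntable (a joint): turning angle of the turntable, rad, growing anticlockwise seen from above; no stops within several turns; about 0.1 N m of friction (under 1 N near a spoke's end), stays where it is left and does not coast
- hub (a point): centre of the turntable platter's upper face, on its vertical turning axis, 36 mm above the bench. The platter is an aluminium disc of 170 mm diameter and 10 mm thickness with a black rubber face, on a steel foot of 140 mm diameter
- spoke_tip (a point): outer end of one of the four identical straight spokes, 175 mm from the axis and 51 mm above the bench. The spokes are 10 mm round steel bars, 90 degrees apart, that stick out 90 mm past the platter's rim (free from 85 to 175 mm from the axis) and rise a little outwards: centre line 33 mm above the bench at the rim, 47 mm at 155 mm from the axis, 50 mm at the end, with free space under them. Beside the turntable nothing taller than 30 mm stands within 175 mm of the axis
- lamp: the inspection lamp, fixed: a grey mushroom-shaped lamp, round from every side: foot 76 mm diameter, thin post, domed head 72 mm diameter, 155 mm tall in all. It stands to the left or to the right of the turntable, 250 to 310 mm from its axis. Origin at the centre of the foot's underside, z up
- switch_top (a point): centre of the top of the black round push button (30 mm diameter) on the fixed grey switch box (70 x 90 mm, 38 mm tall; the button's top is 52 mm above the bench, 10 mm above its steel collar of 42 mm diameter), which stands near the robot to its left or right. The button moves straight down by 6 mm against a spring, about 5 N when fully down, and springs back
- switch (a joint): travel of the push button, m: 0 released, 0.006 fully down
- glue_can: bystander: closed round can, 72 mm diameter, 105 mm tall, standing on the other side of the turntable from the lamp. Origin at the centre of its underside
- rivet_tin: bystander: open square steel tin of rivets, 75 x 75 mm, 32 mm tall, near the robot on the other side from the switch box. Origin at the centre of its underside
- other_shoe: bystander: the pair's other shoe, same size, standing on the bench far to the left. Origin at the middle of the sole's underside
- hammer: bystander: hammer lying on the bench far to the right. Origin on the bench under it
- tape_roll: bystander: roll of tape lying flat, 80 mm diameter, 22 mm tall, between robot and turntable. Origin at the centre of its underside
- stud_jar: bystander: small closed glass jar, 56 mm diameter, 75 mm tall, beyond the turntable. Origin at the centre of its underside
- brush: bystander: hand brush lying on the bench near the robot. Origin on the bench under it

How it is judged (in metres and radians):
On the way, in this order (a step that is already met when the one before it is completed fails the run):
1. the shoe stands on the turntable with its toe pointing at the lamp, at rest (x of lamp in the frame of shoe above 0.1 m and y of lamp in the frame of shoe between -0.05 and 0.05 m and horizontal distance between shoe and hub below 0.03 m and angle between shoe's own z axis and vertical below 0.1 rad and height (world z) of shoe between 0.03 and 0.042 m and velocity of joint turntable between -0.05 and 0.05 rad/s), for 0.3 s.
2. the button is pressed fully down while the toe points at the lamp (x of lamp in the frame of shoe above 0.1 m and y of lamp in the frame of shoe between -0.05 and 0.05 m and value of joint switch above 0.0045 m), for 0.05 s.
At the end, for the whole second after the job is handed in: The shoe stands upright on the turntable (origin within 30 mm of the axis), its toe towards the lamp, whose axis lies within 50 mm (about 10 degrees) to either side of the shoe's long axis; the turntable is at rest; the button, pressed at least 4.5 mm after the turning, is up again (all of step 1 and value of joint switch below 0.0015 m); the robot touches nothing.
It fails at once if the robot touches the shoe (contact force between any of the fingers, the arm and shoe above 0.5 N).
It fails at once if the shoe is lifted, tipped or slides off the middle of the turntable (height (world z) of shoe above 0.05 m or angle between shoe's own z axis and vertical above 0.25 rad or horizontal distance between shoe and hub above 0.04 m).
It fails at once if a bystander is moved by more than 20 mm (distance of any of glue_can, rivet_tin, other_shoe, hammer, tape_roll, stud_jar, brush from where it was at the start of the episode above 0.02 m).
It also fails if it takes over 48 s, if anything falls off the work surface, if the arm or the gripper's body presses on something with over 40 N, if the wrist force passes 120 N, or if a joint passes its speed limit or range.

## Working session

There is one attempt and no reset: what is moved stays moved. The work goes in short steps, Python scripts to look and compute and a shell command to move; the robot and the scene stay as the last step left them, time stands still between calls to the robot, and variables do not carry over. Pictures are saved under pics/ and viewed, at most 10 in all, crops included, and the job is handed in when it is done.

```bash
mkdir -p pics
cat > h.py <<'E'
import numpy as np, cv2
from station import r, cams
def ray(name,u,v,z):
    c=cams.get_calibration(name); R=cv2.Rodrigues(np.array(c["rvec"],float))[0]; t=np.array(c["tvec"],float).ravel()
    d=R.T@np.linalg.inv(np.array(c["camera_matrix"]))@np.array([u,v,1.]); o=-R.T@t
    return np.round(o+d*(z-o[2])/d[2],4)
E
python3 - <<'E'
from h import *
for n in("top","scene"):
    im=cams.capture(n); cv2.imwrite(f"pics/{n}0.png",cv2.resize(im[:,:,::-1],(800,600),interpolation=cv2.INTER_CUBIC))
s=r.sense(); print(s["time_s"],s["tcp_pos"],s["ee_rot"],s["wrist_force"])
E
```

```text
0.1 [0.25791106 0.56870899 0.22157873] [[ 9.10652316e-01 -4.13172896e-01 -7.19273018e-04]
 [-4.13173513e-01 -9.10650541e-01 -1.80008696e-03]
 [ 8.87407798e-05  1.93643792e-03 -9.99998121e-01]] [-0.34968077  0.04767639  0.30903544]
```

View pics/top0.png

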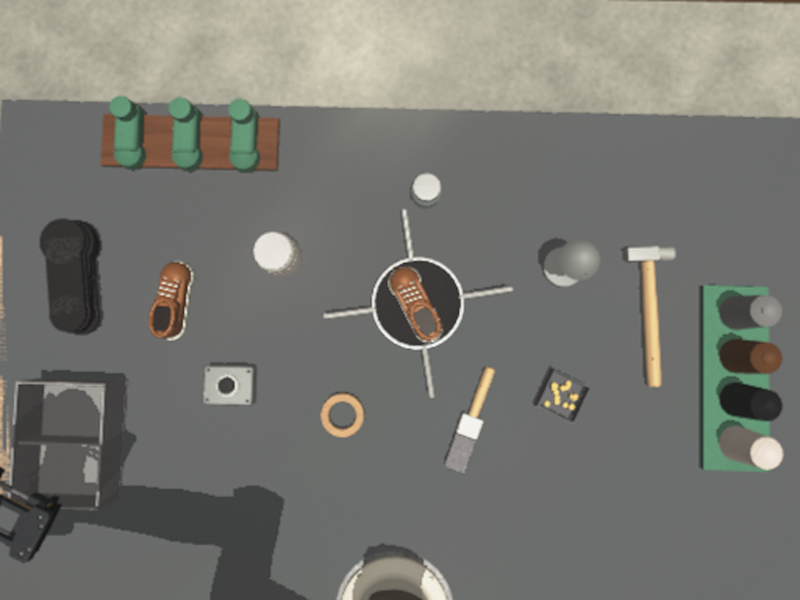

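View pics/scene0.png

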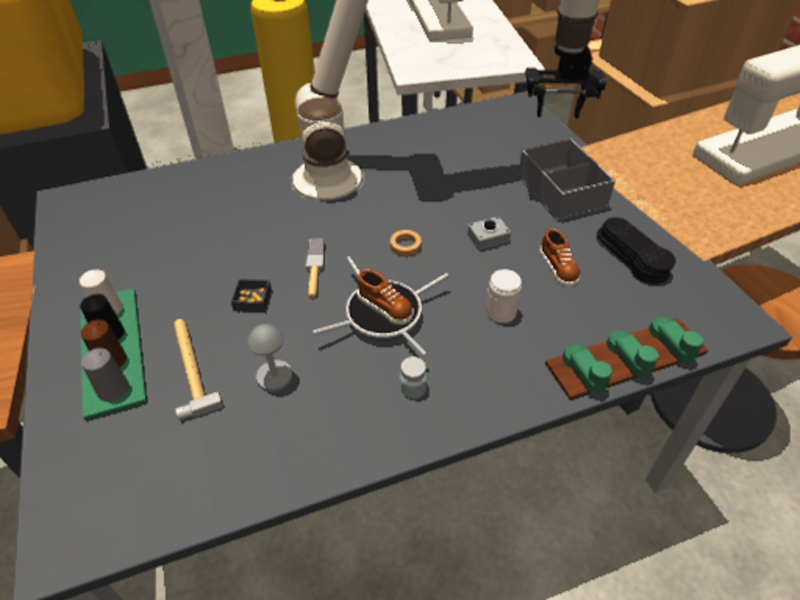

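The top view (800 px scale) shows the turntable with spoke tips at (404,210), (512,289), (432,397) and (325,315). The shoe's toe is at (403,270) and its heel at (430,335). The lamp foot is near (562,267), on the right, and the button is at (227,385). The scene view agrees, with the lamp foot at (274,377).

Run:
```python
from h import *
k=.64
P=lambda n,u,v,z:ray(n,u*k,v*k,z)
tips=np.array([P("top",*p,.051) for p in[(404,210),(512,289),(432,397),(325,315)]]);print(tips);hub=tips.mean(0);print("hub",hub)
for t in tips: print(np.linalg.norm(t-hub),np.degrees(np.arctan2(*(t-hub)[1::-1])))
toe=P("top",403,268,.06);heel=P("top",430,340,.06);d=toe-heel
print("toe",toe,"heel",heel,"mid",(toe+heel)/2,"ang",np.degrees(np.arctan2(d[1],d[0])))
for l in(P("top",562,267,0),P("scene",274,377,0)): print("lamp",l,np.degrees(np.arctan2(*(l-hub)[1::-1])),np.linalg.norm((l-hub)[:2]))
print("button",P("top",227,385,.052),P("scene",490,226,.052))
print("tape",P("top",342,415,.02),"can",P("top",274,250,.105),"jar",P("top",427,187,.075))
print("brush tip",P("top",488,370,.02),P("top",458,468,.02),"tin",P("top",562,393,.03))
```

```text
[[ 0.7387  0.002   0.051 ]
 [ 0.5986 -0.1985  0.051 ]
 [ 0.3993 -0.0581  0.051 ]
 [ 0.5418  0.1406  0.051 ]]
hub [ 0.5696 -0.0285  0.051 ]
0.17182857736709575 10.224320466565203
0.1724557914365302 -80.31920114061492
0.17285326146763907 -170.13987251364256
0.17136992151483293 99.33590233175227
toe [0.6307 0.0007 0.06  ] heel [ 0.5019 -0.0516  0.06  ] mid [ 0.5663  -0.02545  0.06   ] ang 22.09990203047742
lamp [ 0.647  -0.3005  0.    ] -74.11582940845685 0.2827980905168916
lamp [ 0.6494 -0.3003  0.    ] -73.63785425126146 0.28327244836023147
button [0.4098 0.314  0.052 ] [0.4225 0.3139 0.052 ]
tape [0.3581 0.1066 0.02  ] can [0.6516 0.2267 0.105 ] jar [ 0.7769 -0.0386  0.075 ]
brush tip [ 0.4491 -0.1618  0.02  ] [ 0.268  -0.1104  0.02  ] tin [ 0.4117 -0.2967  0.03  ]
```

```bash
python3 -m handwheel '[[[0,0,0,0.0347,0.0265,0,0],[0,0,0,0.0347,0.0265,0,0],[0,0,0,0.0347,0.0265,0,0],[0,0,0,0.0347,0.0265,0,0],[0,0,0,0.0347,0.0265,0,0],[0,0,0,0.0347,0.0265,0,0],[0,0,0,0.0347,0.0265,0,0],[0,0,0,0.0347,0.0265,0,0],[0,0,0,0.0347,0.0265,0,0],[0,0,0,0.0347,0.0265,0,0],[0,0,0,0.0347,0.0265,0,0],[0,0,0,0.0347,0.0265,0,0]]]'
python3 -m handwheel '[[[0,0,0.97,0,0,0.01,0],[0,0,0.97,0,0,0.01,0],[0,0,0.97,0,0,0.01,0],[0,0,0.97,0,0,0.01,0],[0,0,0.97,0,0,0.01,0],[0,0,0.97,0,0,0.01,0],[0,0,0.97,0,0,0.01,0],[0,0,0,0,0,0,0],[0,0,0,0,0,0,0]]]'
python3 - <<'E'
from h import *
s=r.sense(); R=np.array(s["ee_rot"]);p=np.array(s["tcp_pos"]);print(s["joints"],p)
print("x ang",np.degrees(np.arctan2(R[1,0],R[0,0])))
hub=np.array([.5696,-.0285,.035]); d=p-hub; print("polar",np.linalg.norm(d[:2]),np.degrees(np.arctan2(d[1],d[0])))
a=np.radians(115); t=hub+[.15*np.cos(a),.15*np.sin(a),0]; print("shift in tool",R.T@(t-p))
E
```

```text
time_s: 1.3
tcp_pos: [0.5063, 0.1058, 0.2223]
ee_rot: [[0.911, -0.413, -0.001], [-0.413, -0.911, -0.0], [-0.0, 0.0, -1.0]]
wrist_force: [0.5, 1.3, 0.3]
gripper_width: 0.033
gripper_force: 0.0
time_s: 2.2
tcp_pos: [0.506, 0.1075, 0.1525]
ee_rot: [[0.422, -0.906, -0.0], [-0.906, -0.422, -0.0], [0.0, 0.001, -1.0]]
wrist_force: [0.3, -0.8, 0.5]
gripper_width: 0.004
gripper_force: 0.0
[ 2.99951107e+01  1.53691018e+01 -2.03686517e+01  1.04708259e-02
 -5.42958661e+01 -5.01163570e+00] [0.50595643 0.10749195 0.15249674]
x ang -65.01040851100096
polar 0.15014764281295684 115.079365557008
shift in tool [ 0.00012408 -0.00027517  0.11749663]
```

```bash
python3 -m handwheel '[[[0,0,0,0,0,0.0195,0],[0,0,0,0,0,0.0195,0],[0,0,0,0,0,0.0195,0],[0,0,0,0,0,0.0195,0],[0,0,0,0,0,0.0195,0],[0,0,0,0,0,0.0195,0],[0,0,0,0,0,0,0]]]'
python3 -m handwheel '[[[0,0,0.5,0.0002,-0.0078,0,0],[0,0,0.5,0.0002,-0.0078,0,0],[0,0,0.5,0.0002,-0.0078,0,0],[0,0,0.5,0.0002,-0.0078,0,0],[0,0,0.5,0.0002,-0.0078,0,0],[0,0,0.5,0.0002,-0.0078,0,0],[0,0,0.5,0.0002,-0.0078,0,0],[0,0,0.5,0.0002,-0.0078,0,0],[0,0,0.5,0.0002,-0.0078,0,0],[0,0,0.5,0.0002,-0.0078,0,0],[0,0,0.5,0.0002,-0.0078,0,0],[0,0,0,0,0,0,0]]]'
python3 - <<'E'
from h import *
im=cams.capture("top"); c=im[110:270,190:360]; cv2.imwrite("pics/top1.png",cv2.resize(c[:,:,::-1],None,fx=3.5,fy=3.5,interpolation=cv2.INTER_CUBIC))
p=np.array(r.sense()["tcp_pos"]);d=p-[.5696,-.0285,0]; print("polar",np.linalg.norm(d[:2]),np.degrees(np.arctan2(d[1],d[0])))
E
```

```text
time_s: 2.9
tcp_pos: [0.5047, 0.1069, 0.0339]
ee_rot: [[0.421, -0.907, -0.004], [-0.907, -0.421, -0.002], [0.0, 0.005, -1.0]]
wrist_force: [-0.2, 0.1, -0.5]
gripper_width: 0.012
gripper_force: 0.0
time_s: 4.1
tcp_pos: [0.5914, 0.1204, 0.0371]
ee_rot: [[-0.14, -0.99, 0.003], [-0.99, 0.14, 0.001], [-0.001, -0.003, -1.0]]
wrist_force: [-0.3, 0.5, 0.3]
gripper_width: 0.004
gripper_force: 0.0
polar 0.15018822291894682 81.94206239082575
```

View pics/top1.png

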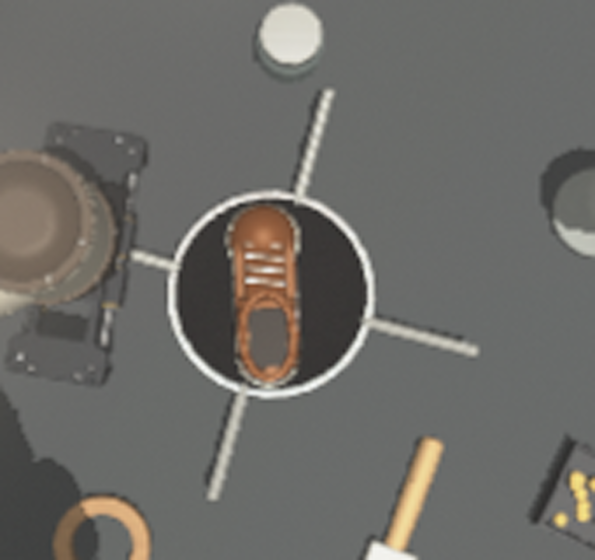

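The push works: the shoe now points roughly straight ahead (toe at (265,215), heel at (268,375) in the crop), and the spoke is in contact with the finger. I estimate about 71° still to turn.

```bash
python3 -m handwheel '[[[0,0,0.5,0.0002,-0.0078,0,0],[0,0,0.5,0.0002,-0.0078,0,0],[0,0,0.5,0.0002,-0.0078,0,0],[0,0,0.5,0.0002,-0.0078,0,0],[0,0,0.5,0.0002,-0.0078,0,0],[0,0,0.5,0.0002,-0.0078,0,0],[0,0,0.5,0.0002,-0.0078,0,0],[0,0,0.5,0.0002,-0.0078,0,0],[0,0,0.5,0.0002,-0.0078,0,0],[0,0,0.5,0.0002,-0.0078,0,0],[0,0,0.5,0.0002,-0.0078,0,0]]]'
python3 -m handwheel '[[[0,0,0.5,0.0002,-0.0078,0,0],[0,0,0.5,0.0002,-0.0078,0,0],[0,0,0.5,0.0002,-0.0078,0,0],[0,0,0.5,0.0002,-0.0078,0,0],[0,0,0.5,0.0002,-0.0078,0,0],[0,0,0.5,0.0002,-0.0078,0,0],[0,0,0.5,0.0002,-0.0078,0,0],[0,0,0.5,0.0002,-0.0078,0,0],[0,0,0.5,0.0002,-0.0078,0,0],[0,0,0.5,0.0002,-0.0078,0,0],[0,0,0,0,0,0,0]]]'
python3 - <<'E'
from h import *
im=cams.capture("top"); c=im[110:270,200:400]; cv2.imwrite("pics/top2.png",cv2.resize(c[:,:,::-1],None,fx=3.5,fy=3.5,interpolation=cv2.INTER_CUBIC))
p=np.array(r.sense()["tcp_pos"]);d=p-[.5696,-.0285,0]; print("polar",np.linalg.norm(d[:2]),np.degrees(np.arctan2(d[1],d[0])))
E
```

```text
time_s: 5.25
tcp_pos: [0.667, 0.085, 0.0365]
ee_rot: [[-0.658, -0.753, 0.001], [-0.753, 0.658, 0.001], [-0.001, -0.0, -1.0]]
wrist_force: [-0.5, 1.3, 0.8]
gripper_width: 0.007
gripper_force: 0.4
time_s: 6.35
tcp_pos: [0.7099, 0.0201, 0.0363]
ee_rot: [[-0.946, -0.324, 0.001], [-0.324, 0.946, 0.0], [-0.001, -0.0, -1.0]]
wrist_force: [-1.6, 0.4, -0.6]
gripper_width: -0.001
gripper_force: 0.0
polar 0.14833089445553171 19.283880238426942
```

View pics/top2.png

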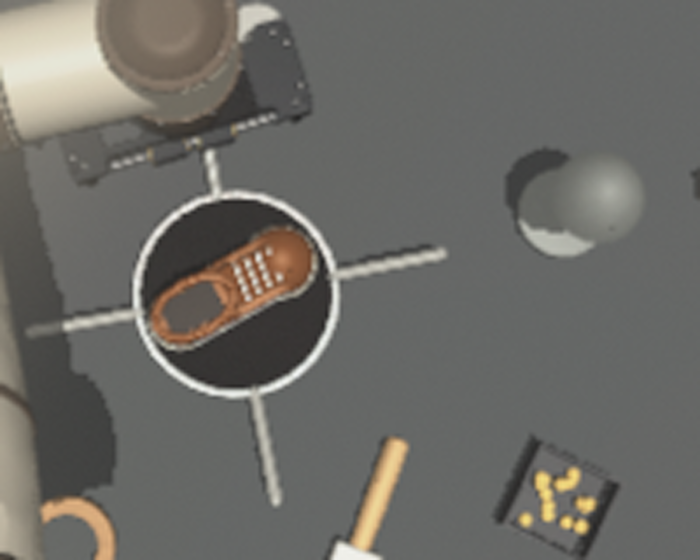

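The shoe axis is about 25° above horizontal in the picture (heel (155,330), toe (313,255)), and the lamp direction is about 14°. That leaves roughly 8–9° to turn.

```bash
python3 -m handwheel '[[[0,0,0.5,0.0002,-0.0078,0,0],[0,0,0.5,0.0002,-0.0078,0,0],[0,0,0.4,0.0002,-0.0063,0,0],[0,0,0,0,0,0,0],[0,0,0,0,0,0,0]]]'
python3 - <<'E'
from h import *
im=cams.capture("top"); c=im[140:230,220:380]; cv2.imwrite("pics/top3.png",cv2.resize(c[:,:,::-1],None,fx=5,fy=5,interpolation=cv2.INTER_CUBIC))
E
```

```text
time_s: 6.9
tcp_pos: [0.715, -0.0002, 0.0358]
ee_rot: [[-0.983, -0.184, -0.0], [-0.184, 0.983, 0.0], [0.0, 0.0, -1.0]]
wrist_force: [0.2, 1.5, 0.3]
gripper_width: 0.008
gripper_force: 0.0
```

View pics/top3.png

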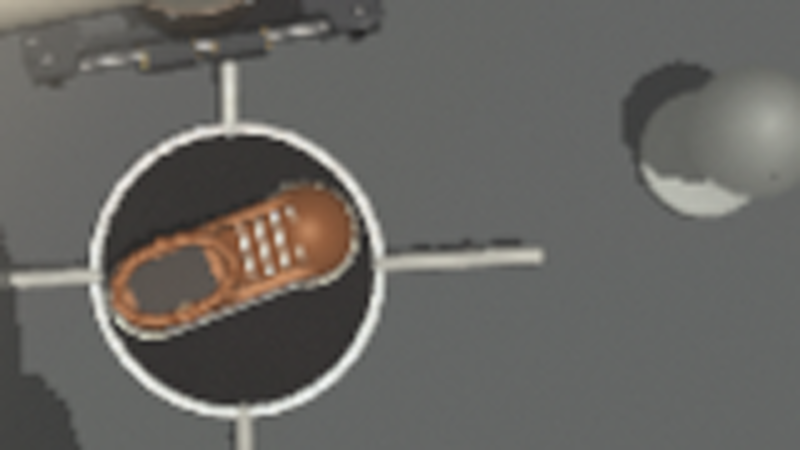

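In this crop the shoe axis is about 20° (heel (120,300), toe (352,220)) and the lamp direction is about 14° (foot centre (702,155)). I'll check that with a segmentation before the last nudge.

```bash
cat > m.py <<'E'
from h import *
im=cams.capture("top").astype(int); m=((im[:,:,0]-im[:,:,2])>30); m[:,:240]=0; m[:,296:]=0; m[:160]=0; m[212:]=0
ys,xs=np.nonzero(m); W=np.array([ray("top",x,y,.08)[:2] for x,y in zip(xs,ys)])
c=W.mean(0); w,V=np.linalg.eigh(np.cov((W-c).T)); d=V[:,1]; d=d if d[1]<0 else -d
box=cv2.minAreaRect(W.astype(np.float32)); L=np.array([.648,-.3004])
mid=np.array(box[0]); n=np.array([-d[1],d[0]])
print(len(xs),"ang",np.degrees(np.arctan2(d[1],d[0])),"box",box,"lampdir",np.degrees(np.arctan2(*(L-mid)[::-1])),"lamp in shoe",(L-mid)@d,(L-mid)@n)
E
python3 m.py
```

```text
670 ang -68.49401886564553 box ((0.5736211538314819, -0.0226016566157341), (0.051171183586120605, 0.14132286608219147), 21.27211570739746) lampdir -75.01096842167102 lamp in shoe 0.28572499166842835 -0.03263987561984789
```

```bash
python3 -m handwheel '[[[0,0,0.5,0.0002,-0.0078,0,0],[0,0,0.5,0.0002,-0.0078,0,0],[0,0,0,0,0,0,0],[0,0,0,0,0,0,0]]]'; python3 m.py
```

```text
time_s: 7.4
tcp_pos: [0.7172, -0.0157, 0.0355]
ee_rot: [[-0.997, -0.079, -0.0], [-0.079, 0.997, -0.0], [0.0, -0.0, -1.0]]
wrist_force: [-0.2, 0.3, -0.2]
gripper_width: 0.005
gripper_force: 0.0
664 ang -74.61139292601989 box ((0.5738906860351562, -0.022867731750011444), (0.05115218088030815, 0.14200478792190552), 15.071499824523926) lampdir -75.04917378075001 lamp in shoe 0.2872482081392934 -0.0021948250701474244
```

```bash
python3 -m handwheel '[[[0,0,0,0,0.008,0,0],[0,0,0,0,0.008,0,0],[0,0,0,0,0,-0.03,0],[0,0,0,0,0,-0.045,0],[0,0,0,0,0,-0.045,0],[0,0,0,0,0,-0.045,0],[0,0,0,0,0,0,0]]]'
python3 -m handwheel '[[[0,0,0,0.023,0.0282,0,0],[0,0,0,0.023,0.0282,0,0],[0,0,0,0.023,0.0282,0,0],[0,0,0,0.023,0.0282,0,0],[0,0,0,0.023,0.0282,0,0],[0,0,0,0.023,0.0282,0,0],[0,0,0,0.023,0.0282,0,0],[0,0,0,0.023,0.0282,0,0],[0,0,0,0.023,0.0282,0,0],[0,0,0,0.023,0.0282,0,0],[0,0,0,0.023,0.0282,0,0],[0,0,0,0.023,0.0267,0,0]]]'
python3 -m handwheel '[[[0,0,0,0,0,0,0],[0,0,0,0,0,0,0]]]'
python3 - <<'E'
from h import *
s=r.sense(); im=cams.capture("wrist"); cv2.imwrite("pics/w.png",cv2.resize(im[:,:,::-1],(800,600)))
E
python3 m.py
```

```text
time_s: 8.15
tcp_pos: [0.7199, 0.001, 0.2102]
ee_rot: [[-0.997, -0.08, 0.016], [-0.08, 0.997, 0.001], [-0.016, -0.001, -1.0]]
wrist_force: [-0.2, -0.7, 0.3]
gripper_width: 0.006
gripper_force: 0.0
time_s: 9.35
tcp_pos: [0.413, 0.3159, 0.2007]
ee_rot: [[-0.997, -0.079, 0.0], [-0.079, 0.997, 0.001], [-0.0, 0.001, -1.0]]
wrist_force: [0.1, 0.5, 1.3]
gripper_width: 0.004
gripper_force: 0.0
time_s: 9.55
tcp_pos: [0.4138, 0.3153, 0.2007]
ee_rot: [[-0.997, -0.081, 0.0], [-0.081, 0.997, 0.0], [-0.0, 0.0, -1.0]]
wrist_force: [0.3, 0.0, -0.3]
gripper_width: 0.005
gripper_force: 0.0
684 ang -74.76639313456232 box ((0.5742003321647644, -0.023157037794589996), (0.05244229733943939, 0.1426011323928833), 13.844428062438965) lampdir -75.09401346228042 lamp in shoe 0.28689259292254726 -0.0016404850499526487
```

View pics/w.png

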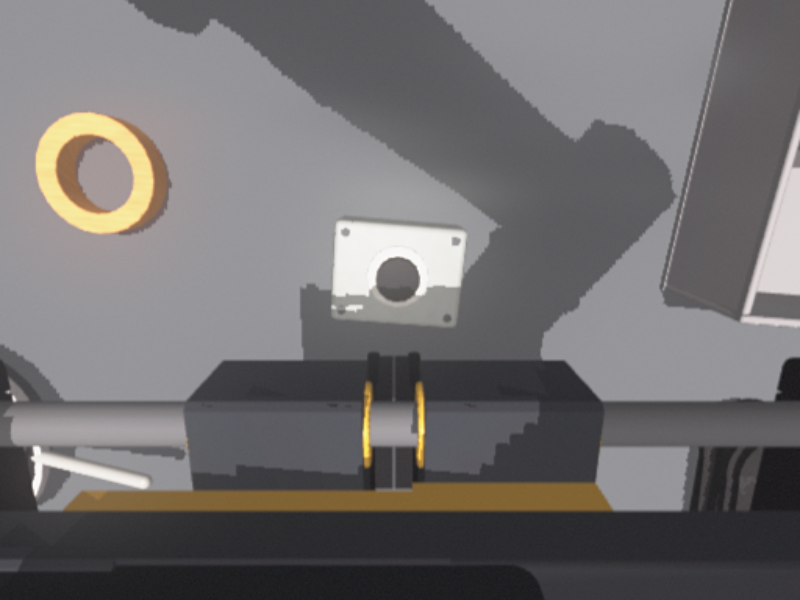

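The wrist view shows the button at (398,279), just ahead of the closed fingers. The top camera shows the shoe still pointing at the lamp.

Run:
```python
from h import *
s=r.sense(); c=cams.get_calibration("wrist"); T=np.array(c["T_tool_cam"]); R=np.array(s["ee_rot"]);p=np.array(s["tcp_pos"])
d=R@T[:3,:3]@np.linalg.inv(c["camera_matrix"])@[398*.64,279*.64,1]; o=p+R@T[:3,3]
q=o+d*(.052-o[2])/d[2]; print(q, R.T@(q-p))
```

```text
[0.40983917 0.31690047 0.052     ] [0.00460757 0.0029972  0.14853538]
```

```bash
python3 -m handwheel '[[[0,0,0,0.0046,0.0025,0.03,0],[0,0,0,0,0,0.035,0],[0,0,0,0,0,0.035,0],[0,0,0,0,0,0.03,0],[0,0,0,0,0,0.012,0],[0,0,0,0,0,0,0],[0,0,0,0,0,0,0]]]'
python3 -m handwheel '[[[0,0,0,0,0,0.004,0],[0,0,0,0,0,0.004,0],[0,0,0,0,0,0.002,0],[0,0,0,0,0,0,0],[0,0,0,0,0,0,0]]]'
```

```text
time_s: 10.35
tcp_pos: [0.4109, 0.317, 0.0596]
ee_rot: [[-0.997, -0.078, 0.001], [-0.078, 0.997, 0.001], [-0.002, 0.001, -1.0]]
wrist_force: [0.2, -0.1, 0.9]
gripper_width: 0.005
gripper_force: 0.0
time_s: 10.85
tcp_pos: [0.4105, 0.3173, 0.0493]
ee_rot: [[-0.997, -0.078, 0.002], [-0.078, 0.997, 0.002], [-0.002, 0.002, -1.0]]
wrist_force: [1.3, 0.5, 3.2]
gripper_width: 0.004
gripper_force: 1.5
```

```bash
python3 -m handwheel '[[[0,0,0,0,0,0.002,0],[0,0,0,0,0,0.002,0],[0,0,0,0,0,0,0],[0,0,0,0,0,0,0]]]'
```

```text
time_s: 11.25
tcp_pos: [0.4106, 0.3174, 0.0463]
ee_rot: [[-0.997, -0.079, 0.002], [-0.079, 0.997, 0.002], [-0.002, 0.001, -1.0]]
wrist_force: [-0.8, -0.9, 12.9]
gripper_width: 0.007
gripper_force: 6.3
```

The force is 12.9 N at z = 0.046, so the button is at its stop. Now to release it and rise clear.

```bash
python3 -m handwheel '[[[0,0,0,0,0,0,0],[0,0,0,0,0,-0.01,0],[0,0,0,0,0,-0.03,0],[0,0,0,0,0,-0.04,0],[0,0,0,0,0,-0.04,0],[0,0,0,0,0,-0.03,0],[0,0,0,0,0,0,0],[0,0,0,0,0,0,0],[0,0,0,0,0,0,0],[0,0,0,0,0,0,0]]]'
python3 m.py; python3 -c "
from station import r
print(r.finish_job())"
```

```text
time_s: 12.25
tcp_pos: [0.4091, 0.3156, 0.1928]
ee_rot: [[-0.997, -0.078, -0.003], [-0.078, 0.997, -0.003], [0.003, -0.003, -1.0]]
wrist_force: [-0.7, -0.6, -0.5]
gripper_width: 0.01
gripper_force: 0.0
681 ang -74.78563302548223 box ((0.5742003321647644, -0.023157037794589996), (0.05244229733943939, 0.1426011323928833), 13.844428062438965) lampdir -75.09401346228042 lamp in shoe 0.286893127621319 -0.0015441465860010412
the job is handed in; nothing more can be done
None
```

The job is handed in at about 12 s, verdict not shown: by my last measurement the toe points at the lamp to within about 2 mm, the button was pressed to its stop and released, and the arm is clear.

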